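# Start the bench tester from its three button boxes

### The arm

A 6-joint arm with a two-finger parallel gripper is mounted at the origin on the work surface. World frame = base frame: x ahead of the robot, y to its left, z up, the work surface at z = 0. Lengths are in m, angles in rad, forces in N, time in s.
With the tool pointing down it reaches from about 0.375 to 0.975 m from the base axis. Payload 3.8 kg.
Tool frame: the origin (TCP) lies midway between the tips of the shut fingers; the grasp point (between the pads) lies 19 mm behind it; z points along the fingers, y is the line along which they close (so a half turn about z gives the same grasp; the last joint's range is limited). The gripper opens to 85 mm and grips with 20 to 120 N. Pads are 22 mm wide; open, the fingers measure 114 mm over their backs; the gripper's body (76 mm by 85 mm) begins 54 mm behind the grasp point. The pads swing forward as they close: fully open they stand 13 mm farther back than shut.
Start: joints at [1.252, 0.264, 1.604, -0, 1.274, -0.037], TCP at [0.188, 0.648, 0.231] pointing down, gripper open.
Joint ranges: [-2.63, 2.63], [-0.94, 2.18], [0.31, 2.57], [-1.31, 4.45], [0, 2.66], [-2.55, 2.55]. Speed limits (rad/s): [2.57, 2.57, 3.14, 3.14, 3.14, 3.14].

### API

Orientations are given as a rotation vector (axis times angle).
In Python, from workcell import bot, imaging gives the robot as it stands.
- The arm moves only by the tool step_arm, never from a script. Its argument "series" is a list of rows, each an object of numbers: "grip": the closure, from -1 (fully open) to 1 (shut); "x", "y", "z": the shift along the tool's x, y, z normalised to -1 to 1, where 1 is 500 mm; "ax", "ay", "az": the turn, a rotation vector about the tool's x, y, z normalised to -1 to 1, where 1 is 30 degrees. A call has 1 to 12 rows; each row is the pose to reach, as a shift and turn from the pose commanded when the call began, along the tool's axes at that moment; what a row does not reach only later rows make up. A row lasts 1/10 s, in which the tool goes at most 50 mm and 8.59 degrees, less where a joint would pass 70% of its speed; a pose out of reach is approached as far as the arm can. A call with a number of a shift or a turn outside -1 to 1 is refused whole. A call with a gripper value outside its range is refused whole. The fingers move at their own pace and stop on an object; "force" is the grip in N (left out, the last holds). Time passes only in rows, so rows that repeat a pose let the fingers close. It gives the time, the measured TCP pose, the force, the opening and the grip force at its end, in the units of the state.
- bot.read_state(): the state, without advancing time (a new reading comes with each control period).
- imaging.read_camera(name): name is "scene" or "top" or "wrist"; returns a dict with "img" (480x640x3 uint8, red, green, blue), "fx", "fy", "cx", "cy" (pixels), "R" (3x3) and "t" (3): a world point X has camera coordinates R X + t. Camera axes: x right, y down, z forward; pixel columns grow to the right and rows downward; lengths in m; the calibration is good to about 2 mm. A picture is of the moment at which its call begins. There is no depth.
- bot.finish_job(): hands the job in; it is judged then, once.
The state is a dict: "time": time; "q": joint angles; "joint_vel": joint speeds; "joint_torque": joint torques, N m; "tool_pos": TCP position; "tcp_rot": TCP orientation; "wrist_force": force on the tool from outside, world axes, zero at the start; "torque": the same for the moment, N m; "width": opening from 0.0 (shut) to 1.0 (fully open); "grip_force": force on a finger pad.
Only numpy, scipy, OpenCV 4.12 (cv2) and the standard library are available. Lean on these libraries where they do the work, as an engineer would, in place of code of your own. Each camera call takes 0.05 s, during which the arm holds its last target. There are 200 camera calls.

### The job

Start the bench tester with the closed fingers, in this order: push the raised half of the rocker down until it has tipped fully over, then press the square button all the way in, where it stays, then press the large round button fully down, keep it down for about a second and let it come up again. Only press: do not lift, tip or push the button boxes along the bench, and leave the mouldings, the screwdriver and the bin where they are.

Things in the scene. Friction and masses are not known exactly. Their poses are not given: they have to be found in the camera images.
- rocker_box: Grey plastic enclosure 100 mm (its x) by 80 mm (its y) by 50 mm high on four rubber feet, about 0.8 kg, standing loose on the bench; origin at the centre of its underside, z up. It carries the rocker in the middle of its top; the raised half of the rocker points to this body's +x.
- rocker_raised (a point): Point on top of the rocker's raised wing, 22 mm from the pivot; it moves with the wing. The rocker is a white paddle, 70 mm long (box x) and 40 mm wide, bent in a shallow V: two 35 mm wings, pivot 58 mm above the bench over the box's centre. At the start the +x wing rises at 0.4 rad (its end 72 mm above the bench), the other is level at 58 mm; when over, the +x wing is level at 58 mm.
- rocker (a joint): Rocker angle, rad: near 0 at the start (+x wing raised), 0.40 fully over (+x wing level). No spring: it stays where it is left; about 3 N at the point rocker_raised moves it.
- square_box: Grey plastic enclosure 100 mm (its x) by 80 mm (its y) by 50 mm high on four rubber feet, about 0.8 kg, standing loose on the bench; origin at the centre of its underside, z up. It carries the square button in the middle of its top.
- square_top (a point): Centre of the top face of the square button: white, 32 by 32 mm, 64 mm above the bench at first, 56 mm when fully in. A flat black surround 44 mm square and 3 mm high lies round it on the box.
- square_button (a joint): How far the square button is in, m: 0 at the start, 0.008 fully in. No spring: about 3 N moves it, and it stays where it is left.
- round_box: Grey plastic enclosure 100 mm (its x) by 80 mm (its y) by 50 mm high on four rubber feet, about 0.8 kg, standing loose on the bench; origin at the centre of its underside, z up. It carries the round button in the middle of its top.
- round_top (a point): Centre of the top face of the large round button: a white mushroom head 48 mm across, 73 mm above the bench when up, 65 mm when fully down.
- round_button (a joint): How far the round button is down, m: 0 up, 0.008 fully down. A spring brings it up: 1.5 N starts it, 4.5 N holds it fully down.
- moulding_a: Grey open-topped plastic moulding, 44 by 44 by 34 mm high, loose, light; origin at the centre of its underside. To be left alone.
- moulding_b: A second, like moulding_a. To be left alone.
- screwdriver: Screwdriver lying on the bench beyond the boxes, about 0.2 m long, along its own x. To be left alone.
- bin: Blue open bin of small parts, 150 by 100 by 70 mm high, beyond the boxes; origin at the centre of its underside. To be left alone.

How it is judged:
On the way, in this order (a step that is already met when the one before it is completed fails the run):
1. the rocker is fully over, raised half down (value of joint rocker above 0.32 rad and value of joint each of square_button, round_button below 0.003 m), for 0.1 s.
2. the square button is fully in (value of joint rocker above 0.32 rad and value of joint square_button above 0.0055 m), for 0.1 s.
3. the round button is held fully down for at least 0.5 s (all of step 2 and value of joint round_button above 0.006 m), for 0.5 s.
At the end, for the whole second after the job is handed in: The rocker is over (above 0.32 of 0.40 rad), the square button is in (above 5.5 of 8 mm), the round button is up again (below 2 mm), and boxes and bystanders stand at rest within 25 mm of where they were, the boxes upright within 0.1 rad (all of step 2 and value of joint round_button below 0.002 m and distance of each of rocker_box, square_box, round_box, moulding_a, moulding_b, screwdriver, bin from where it was at the start of the episode below 0.025 m and angle between each of rocker_box, square_box, round_box's own z axis and vertical below 0.1 rad and linear speed of each of rocker_box, square_box, round_box, moulding_a, moulding_b, screwdriver, bin below 0.02 m/s); the robot touches nothing.
It fails at once if the square button is pressed (over 3 mm) before the rocker is over (value of joint square_button above 0.003 m and not (value of joint rocker above 0.32 rad)).
It fails at once if the round button is pressed (over 3 mm) before the rocker is over and the square button is in (value of joint round_button above 0.003 m and (not (value of joint rocker above 0.32 rad) or not (value of joint square_button above 0.0055 m))).
It fails at once if a button box is lifted over 12 mm, tipped over 0.2 rad or pushed over 25 mm (height (world z) of any of rocker_box, square_box, round_box above 0.012 m or angle between any of rocker_box, square_box, round_box's own z axis and vertical above 0.2 rad or distance of any of rocker_box, square_box, round_box from where it was at the start of the episode above 0.025 m).
It fails at once if a moulding, the screwdriver or the bin is moved over 25 mm (distance of any of moulding_a, moulding_b, screwdriver, bin from where it was at the start of the episode above 0.025 m).
It also fails if it takes over 48 s, if anything falls off the work surface, if the arm or the gripper's body presses on something with over 40 N, if the wrist force passes 120 N, or if a joint passes its speed limit or range.

## Working session

There is one attempt and no reset: what is moved stays moved. The work goes in short steps, Python scripts to look and compute and a tool call to move; the robot and the scene stay as the last step left them, time stands still between calls to the robot, and variables do not carry over. Pictures are saved under pics/ and viewed, at most 10 in all, crops included, and the job is handed in when it is done.

Besides the shell and the picture viewer there is one more tool, called after "Emit:" by a JSON object that holds its "method" and its "body". step_arm: Moves the arm, as the interface text tells. Scaled input: -1 to 1 covers 500 mm each way for a shift and 30 degrees each way for a turn. Its arguments: {"type":"object","properties":{"series":{"type":"array","items":{"type":"object","properties":{"grip":{"type":"number"},"x":{"type":"number","minimum":-1,"maximum":1},"y":{"type":"number","minimum":-1,"maximum":1},"z":{"type":"number","minimum":-1,"maximum":1},"ax":{"type":"number","minimum":-1,"maximum":1},"ay":{"type":"number","minimum":-1,"maximum":1},"az":{"type":"number","minimum":-1,"maximum":1}}}},"force":{"type":"number"}},"required":["series"]}

```bash
mkdir -p pics
python3 - <<'E'
from workcell import bot, imaging
import cv2,numpy as np
for n in("top","scene"):
    c=imaging.read_camera(n); cv2.imwrite(f"pics/{n}0.png",c["img"][:,:,::-1])
    print(n,c["fx"],c["cx"],c["cy"],np.round(c["R"],3).tolist(),np.round(c["t"],3))
s=bot.read_state(); print(s["time"],s["tool_pos"],s["tcp_rot"],s["wrist_force"],s["width"])
E
```

```text
top 536.1516844561223 321.0174204077702 238.76644890904834 [[-0.015, -1.0, -0.024], [-0.996, 0.017, -0.093], [0.093, 0.022, -0.995]] [0.037 0.624 1.159]
scene 473.43552557497077 320.481009147025 230.11684153784262 [[-0.806, 0.592, 0.011], [0.435, 0.604, -0.668], [-0.402, -0.533, -0.744]] [ 0.497 -0.207  1.302]
0.1 [0.1874831 0.647748  0.2300541] [-0.4411341  -3.11008274  0.00317985] [-0.90831762 -0.08824704 -0.2077789 ] 1.0019477783028907
```

View pics/top0.png

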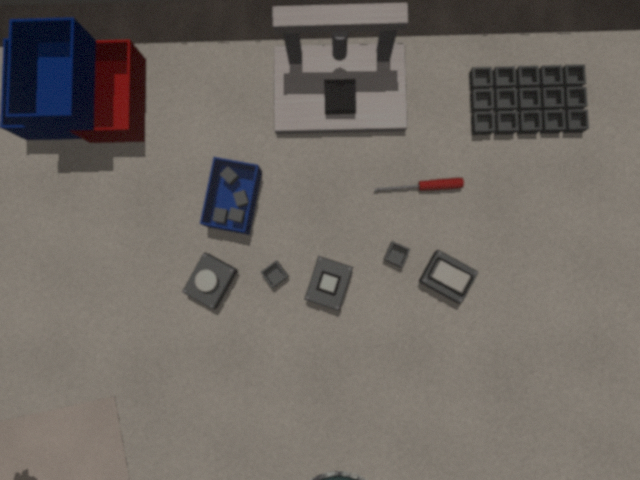

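View pics/scene0.png

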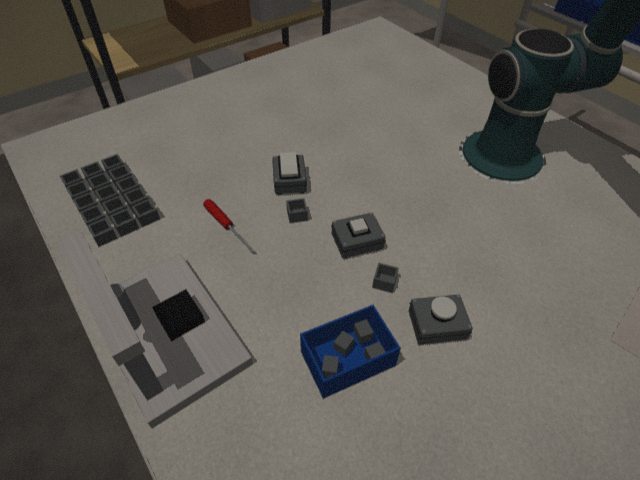

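The top view shows the round button at about (206,281), the square one at (329,283) and the rocker at (450,276). The mouldings lie between the boxes. Next I'll measure these and zoom in on the rocker.

```bash
cat > h.py <<'E'
import numpy as np, cv2
def back(c,u,v,z):
    R=np.array(c["R"]);t=np.array(c["t"])
    d=R.T@np.array([(u-c["cx"])/c["fx"],(v-c["cy"])/c["fy"],1]); o=-R.T@t
    return o+d*(z-o[2])/d[2]
def proj(c,X):
    p=np.array(c["R"])@X+np.array(c["t"]); return np.array([c["fx"]*p[0]/p[2]+c["cx"],c["fy"]*p[1]/p[2]+c["cy"]])
def white(c,x,y,r=30,th=None):
    g=c["img"][y-r:y+r,x-r:x+r].min(2); th=th or g.max()*0.82
    n,l,s,ce=cv2.connectedComponentsWithStats((g>th).astype(np.uint8))
    k=min((i for i in range(1,n) if s[i,4]>40),key=lambda i:np.hypot(*(ce[i]-r)))
    m=(l==k).astype(np.uint8); cs=cv2.findContours(m,0,1)[0][0]
    return ce[k]+[x-r,y-r],s[k,4],cv2.boxPoints(cv2.minAreaRect(cs))+[x-r,y-r]
E
python3 - <<'E'
from workcell import imaging
from h import *
T=imaging.read_camera("top");S=imaging.read_camera("scene")
for n,z,p,q in(("round",.073,(206,281),(444,308)),("square",.064,(329,283),(359,226)),("rocker",.062,(450,276),(289,165))):
    for c,k in((T,p),(S,q)):
        ce,a,b=white(c,*k,r=20); print(n,ce.round(1),a,back(c,*ce,z).round(4)); 
        print([back(c,*x,z)[:2].round(3).tolist() for x in b], b.round(0).tolist())
a=cv2.resize(T["img"][236:316,410:490],(400,400),interpolation=cv2.INTER_CUBIC)
b=cv2.resize(S["img"][130:210,250:330],(400,400),interpolation=cv2.INTER_CUBIC)
cv2.imwrite("pics/rk.png",np.clip(np.hstack([a,b])[:,:,::-1]*1.3,0,255))
E
```

```text
round [205.3 279.9] 332 [0.5371 0.2737 0.073 ]
[[0.558, 0.294], [0.558, 0.253], [0.515, 0.253], [0.516, 0.293]] [[196.0, 270.0], [215.0, 270.0], [215.0, 290.0], [196.0, 290.0]]
round [443.5 306.7] 392 [0.5345 0.2757 0.073 ]
[[0.536, 0.248], [0.501, 0.273], [0.534, 0.304], [0.568, 0.279]] [[432.0, 297.0], [455.0, 297.0], [455.0, 317.0], [432.0, 317.0]]
square [328.2 282.5] 178 [0.5276 0.012  0.064 ]
[[0.519, 0.03], [0.545, 0.021], [0.536, -0.006], [0.51, 0.003]] [[320.0, 287.0], [324.0, 274.0], [336.0, 279.0], [332.0, 291.0]]
square [358.3 224.3] 135 [0.5252 0.0142 0.064 ]
[[0.533, -0.004], [0.502, 0.006], [0.517, 0.032], [0.547, 0.023]] [[350.0, 221.0], [364.0, 218.0], [366.0, 228.0], [353.0, 231.0]]
rocker [450.5 276. ] 569 [ 0.5376 -0.2488  0.062 ]
[[0.538, -0.21], [0.571, -0.228], [0.538, -0.288], [0.505, -0.27]] [[432.0, 276.0], [440.0, 261.0], [469.0, 276.0], [461.0, 291.0]]
rocker [287.5 157.7] 780 [ 0.5241 -0.2667  0.062 ]
[[0.534, -0.337], [0.453, -0.279], [0.538, -0.158], [0.613, -0.211]] [[269.0, 145.0], [308.0, 145.0], [308.0, 184.0], [269.0, 184.0]][ WARN:0@0.726] global loadsave.cpp:1063 imwrite_ Unsupported depth image for selected encoder is fallbacked to CV_8U.
```

View pics/rk.png

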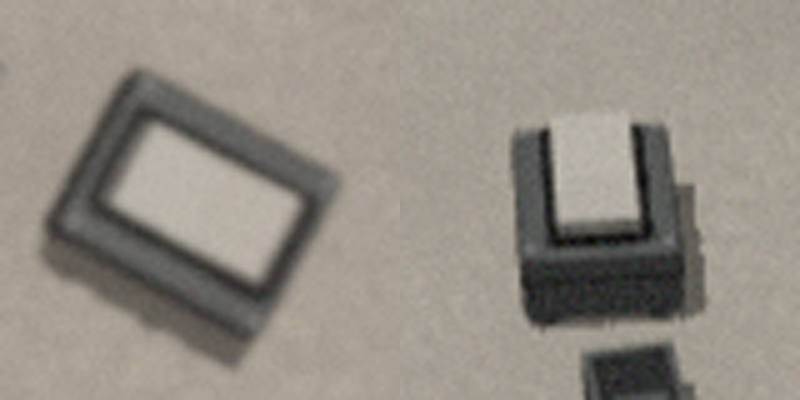

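Run:
```python
from workcell import imaging
from h import *
T=imaging.read_camera("top");S=imaging.read_camera("scene")
c0=back(T,449.2,276.2,.05); print("box",c0)
for n,a in(("-y raised",np.arctan2(-.06,-.033)),("+y raised",np.arctan2(.06,.033))):
    u=np.array([np.cos(a),np.sin(a),0]);v=np.array([-u[1],u[0],0])
    b=c0*[1,1,0]
    P=[b+u*.032*1+v*s*.02+[0,0,.072] for s in(-1,1)]+[b-u*.035+v*s*.02+[0,0,.058] for s in(-1,1)]
    B=[b+u*i*.05+v*j*.04+[0,0,.05] for i in(1,-1) for j in(-1,1)]
    print(n,"point",b+u*.0203+[0,0,.0666],np.degrees(a))
    print(" scene crop",[((proj(S,p)-[250,130])*5+[400,0]).round().tolist() for p in P+B])
    print(" top crop",[((proj(T,p)-[410,236])*5).round().tolist() for p in P+B])
```

```text
box [ 0.53742798 -0.24855798  0.05      ]
-y raised point [ 0.52764503 -0.26634516  0.0666    ] -118.81079374297306
 scene crop [[619.0, 108.0], [539.0, 114.0], [633.0, 217.0], [551.0, 224.0], [656.0, 117.0], [500.0, 129.0], [677.0, 247.0], [512.0, 260.0]]
 top crop [[254.0, 278.0], [297.0, 193.0], [105.0, 204.0], [148.0, 121.0], [259.0, 339.0], [342.0, 173.0], [50.0, 229.0], [134.0, 65.0]]
+y raised point [ 0.54721093 -0.2307708   0.0666    ] 61.18920625702693
 scene crop [[549.0, 198.0], [631.0, 191.0], [540.0, 132.0], [619.0, 126.0], [512.0, 260.0], [677.0, 247.0], [500.0, 129.0], [656.0, 117.0]]
 top crop [[161.0, 123.0], [118.0, 206.0], [295.0, 198.0], [253.0, 281.0], [134.0, 65.0], [50.0, 229.0], [342.0, 173.0], [259.0, 339.0]]
```

The projection only matches with the −y wing raised, so the press point is about (0.528, −0.266).

```bash
cat > go.py <<'E'
import sys; from workcell import bot
import numpy as np
from scipy.spatial.transform import Rotation as Ro
s=bot.read_state(); R=Ro.from_rotvec(s["tcp_rot"]).as_matrix(); p=np.array(s["tool_pos"])
print(s["time"],p.round(4),"F",np.round(s["wrist_force"],2),"w",round(s["width"],3),"tilt",R[:,2].round(3),"x",R[:,0].round(3))
a=list(map(float,sys.argv[1:]))
for i in range(0,len(a),3):
    print(a[i:i+3],"shift norm",(R.T@(np.array(a[i:i+3])-p)/.5).round(4))
    p=np.array(a[i:i+3])
E
python3 go.py .50 .20 .15  .526 -.269 .10 .526 -.269 .058
```

```text
0.3 [0.1876 0.6481 0.2308] F [ 1.06  0.19 -0.41] w 1.005 tilt [-0.    -0.001 -1.   ] x [-0.961  0.278  0.   ]
[0.5, 0.2, 0.15] shift norm [-0.8493 -0.6871  0.1622]
[0.526, -0.269, 0.1] shift norm [-0.3108 -0.8865  0.1007]
[0.526, -0.269, 0.058] shift norm [-0.      0.0001  0.084 ]
```

Emit:
{"method": "step_arm", "body": {"series": [{"grip":1,"x":-0.85,"y":-0.69,"z":0.16},{"grip":1,"x":-0.85,"y":-0.69,"z":0.16},{"grip":1,"x":-0.85,"y":-0.69,"z":0.16},{"grip":1,"x":-0.85,"y":-0.69,"z":0.16},{"grip":1,"x":-0.85,"y":-0.69,"z":0.16},{"grip":1,"x":-0.85,"y":-0.69,"z":0.16},{"grip":1,"x":-0.85,"y":-0.69,"z":0.16},{"grip":1,"x":-0.85,"y":-0.69,"z":0.16},{"grip":1,"x":-0.85,"y":-0.69,"z":0.16},{"grip":1,"x":-0.85,"y":-0.69,"z":0.16},{"grip":1,"x":-0.85,"y":-0.69,"z":0.16},{"grip":1,"x":-0.85,"y":-0.69,"z":0.16}]}}

```text
validation failed for argument at $.se...
```

Emit:
{"method": "step_arm", "body": {"series": [{"grip":1,"x":-0.31,"y":-0.885,"z":0.1},{"grip":1,"x":-0.31,"y":-0.885,"z":0.1},{"grip":1,"x":-0.31,"y":-0.885,"z":0.1},{"grip":1,"x":-0.31,"y":-0.885,"z":0.1},{"grip":1,"x":-0.31,"y":-0.885,"z":0.1},{"grip":1,"x":-0.31,"y":-0.885,"z":0.1},{"grip":1,"x":-0.31,"y":-0.885,"z":0.1},{"grip":1,"x":-0.31,"y":-0.885,"z":0.1},{"grip":1,"x":-0.31,"y":-0.885,"z":0.1},{"grip":1,"x":-0.31,"y":-0.885,"z":0.1},{"grip":1,"x":-0.31,"y":-0.885,"z":0.1},{"grip":1,"x":-0.31,"y":-0.885,"z":0.1}]}}

```text
validation failed for argument at $.se...
```

```bash
python3 go.py .526 -.269 .10 .526 -.269 .058
python3 - <<'E'
from workcell import imaging
import cv2,numpy as np
S=imaging.read_camera("scene")["img"];W=imaging.read_camera("wrist")["img"]
b=cv2.resize(S[90:230,220:360],(480,480),interpolation=cv2.INTER_CUBIC)
w=cv2.resize(W,(320,240)); w=np.vstack([w,np.zeros((240,320,3),np.uint8)])
cv2.imwrite("pics/r1.png",np.hstack([b,w])[:,:,::-1])
E
```

```text
0.3 [0.1876 0.6481 0.2308] F [ 1.06  0.19 -0.41] w 1.005 tilt [-0.    -0.001 -1.   ] x [-0.961  0.278  0.   ]
[0.526, -0.269, 0.1] shift norm [-1.1601 -1.5736  0.2629]
[0.526, -0.269, 0.058] shift norm [-0.      0.0001  0.084 ]
```

View pics/r1.png

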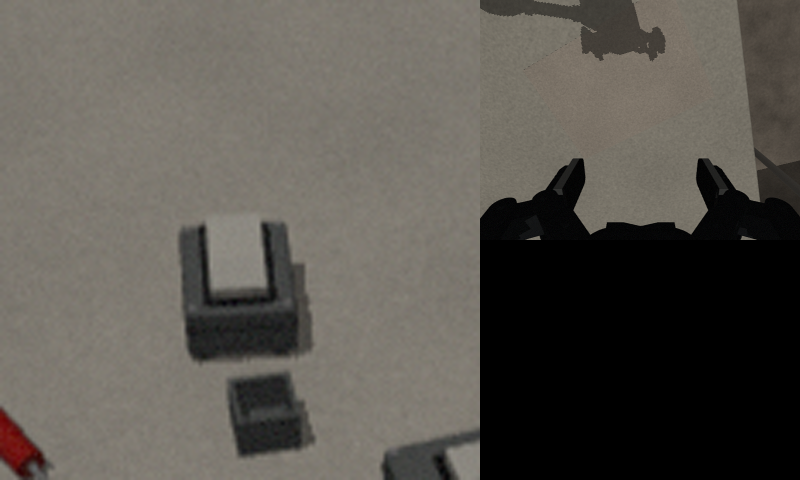

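Both moves were refused, and the picture shows the arm still at its start. I'll try one row with every field given.

Emit:
{"method": "step_arm", "body": {"series": [{"grip":1,"x":-0.85,"y":-0.69,"z":0.16,"ax":0,"ay":0,"az":0}]}}

```text
time: 0.5
tool_pos: [0.214, 0.6116, 0.2251]
tcp_rot: [-0.434, -3.111, -0.008]
wrist_force: [1.5, -0.6, 1.0]
width: 0.86
grip_force: 0.0
```

Rows need all seven fields.

Emit:
{"method": "step_arm", "body": {"series": [{"grip":1,"x":-0.77,"y":-0.625,"z":0.145,"ax":0,"ay":0,"az":0},{"grip":1,"x":-0.77,"y":-0.625,"z":0.145,"ax":0,"ay":0,"az":0},{"grip":1,"x":-0.77,"y":-0.625,"z":0.145,"ax":0,"ay":0,"az":0},{"grip":1,"x":-0.77,"y":-0.625,"z":0.145,"ax":0,"ay":0,"az":0},{"grip":1,"x":-0.77,"y":-0.625,"z":0.145,"ax":0,"ay":0,"az":0},{"grip":1,"x":-0.77,"y":-0.625,"z":0.145,"ax":0,"ay":0,"az":0},{"grip":1,"x":-0.77,"y":-0.625,"z":0.145,"ax":0,"ay":0,"az":0},{"grip":1,"x":-0.77,"y":-0.625,"z":0.145,"ax":0,"ay":0,"az":0},{"grip":1,"x":-0.77,"y":-0.625,"z":0.145,"ax":0,"ay":0,"az":0},{"grip":1,"x":-0.77,"y":-0.625,"z":0.145,"ax":0,"ay":0,"az":0},{"grip":1,"x":-0.77,"y":-0.625,"z":0.145,"ax":0,"ay":0,"az":0},{"grip":1,"x":-0.77,"y":-0.625,"z":0.145,"ax":0,"ay":0,"az":0}]}}

```text
time: 1.7
tool_pos: [0.4992, 0.1994, 0.1514]
tcp_rot: [-0.446, -3.109, -0.0]
wrist_force: [0.0, 0.8, 0.8]
width: 0.0
grip_force: 0.0
```

Emit:
{"method": "step_arm", "body": {"series": [{"grip":1,"x":-0.31,"y":-0.885,"z":0.08,"ax":0,"ay":0,"az":0},{"grip":1,"x":-0.31,"y":-0.885,"z":0.08,"ax":0,"ay":0,"az":0},{"grip":1,"x":-0.31,"y":-0.885,"z":0.08,"ax":0,"ay":0,"az":0},{"grip":1,"x":-0.31,"y":-0.885,"z":0.08,"ax":0,"ay":0,"az":0},{"grip":1,"x":-0.31,"y":-0.885,"z":0.08,"ax":0,"ay":0,"az":0},{"grip":1,"x":-0.31,"y":-0.885,"z":0.08,"ax":0,"ay":0,"az":0},{"grip":1,"x":-0.31,"y":-0.885,"z":0.08,"ax":0,"ay":0,"az":0},{"grip":1,"x":-0.31,"y":-0.885,"z":0.08,"ax":0,"ay":0,"az":0},{"grip":1,"x":-0.31,"y":-0.885,"z":0.08,"ax":0,"ay":0,"az":0},{"grip":1,"x":-0.31,"y":-0.885,"z":0.08,"ax":0,"ay":0,"az":0},{"grip":1,"x":-0.31,"y":-0.885,"z":0.08,"ax":0,"ay":0,"az":0},{"grip":1,"x":-0.31,"y":-0.885,"z":0.08,"ax":0,"ay":0,"az":0}]}}

```text
time: 2.9
tool_pos: [0.5249, -0.266, 0.1115]
tcp_rot: [-0.44, -3.11, -0.002]
wrist_force: [0.0, 0.6, 0.2]
width: 0.002
grip_force: 0.0
```

```bash
python3 go.py .526 -.269 .09 .526 -.269 .058
python3 - <<'E'
from workcell import imaging
import cv2,numpy as np
S=imaging.read_camera("scene")["img"];W=imaging.read_camera("wrist")["img"]
b=cv2.resize(S[90:230,220:360],(480,480),interpolation=cv2.INTER_CUBIC)
w=cv2.resize(W,(320,240)); w=np.vstack([w,np.zeros((240,320,3),np.uint8)])
cv2.imwrite("pics/r2.png",np.hstack([b,w])[:,:,::-1])
E
```

```text
2.9 [ 0.5249 -0.266   0.1115] F [0.02 0.61 0.24] w 0.002 tilt [-0.     0.001 -1.   ] x [-0.961  0.278  0.001]
[0.526, -0.269, 0.09] shift norm [-0.0038 -0.0052  0.0429]
[0.526, -0.269, 0.058] shift norm [-0.0001 -0.0001  0.064 ]
```

View pics/r2.png

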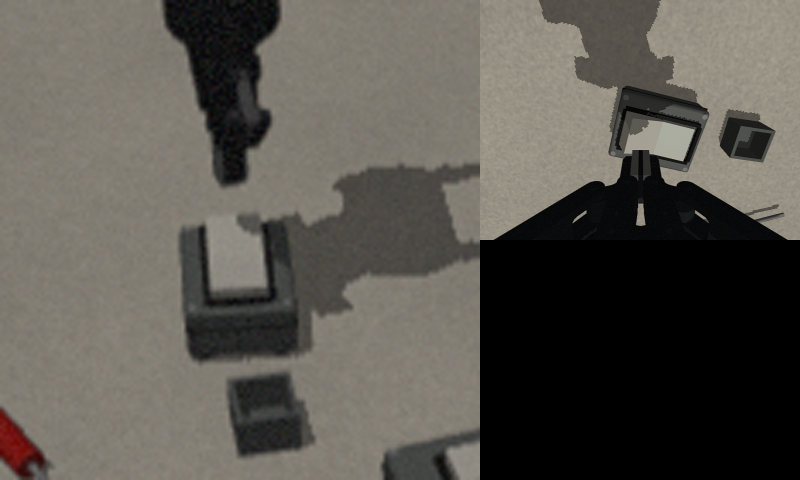

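The closed fingers stand over the far, raised wing. I'll press in small increments.

Emit:
{"method": "step_arm", "body": {"series": [{"grip":1,"x":-0.003,"y":-0.005,"z":0.04,"ax":0,"ay":0,"az":0},{"grip":1,"x":-0.003,"y":-0.005,"z":0.07,"ax":0,"ay":0,"az":0},{"grip":1,"x":-0.003,"y":-0.005,"z":0.08,"ax":0,"ay":0,"az":0},{"grip":1,"x":-0.003,"y":-0.005,"z":0.085,"ax":0,"ay":0,"az":0},{"grip":1,"x":-0.003,"y":-0.005,"z":0.09,"ax":0,"ay":0,"az":0},{"grip":1,"x":-0.003,"y":-0.005,"z":0.095,"ax":0,"ay":0,"az":0},{"grip":1,"x":-0.003,"y":-0.005,"z":0.1,"ax":0,"ay":0,"az":0},{"grip":1,"x":-0.003,"y":-0.005,"z":0.103,"ax":0,"ay":0,"az":0},{"grip":1,"x":-0.003,"y":-0.005,"z":0.106,"ax":0,"ay":0,"az":0},{"grip":1,"x":-0.003,"y":-0.005,"z":0.106,"ax":0,"ay":0,"az":0}]}}

```text
time: 4.0
tool_pos: [0.5257, -0.2709, 0.0586]
tcp_rot: [0.441, 3.11, -0.001]
wrist_force: [0.5, -0.2, -0.1]
width: 0.0
grip_force: 0.3
```

Emit:
{"method": "step_arm", "body": {"series": [{"grip":1,"x":0,"y":0,"z":0.002,"ax":0,"ay":0,"az":0},{"grip":1,"x":0,"y":0,"z":0.004,"ax":0,"ay":0,"az":0},{"grip":1,"x":0,"y":0,"z":0.004,"ax":0,"ay":0,"az":0}]}}

```text
time: 4.3
tool_pos: [0.5258, -0.2709, 0.0579]
tcp_rot: [0.441, 3.11, -0.001]
wrist_force: [-2.8, -0.7, 9.1]
width: -0.001
grip_force: 4.3
```

The force rose to 9 N at z = 58 mm, so the rocker has reached its stop. Next I'll lift and check.

Emit:
{"method": "step_arm", "body": {"series": [{"grip":1,"x":0,"y":0,"z":-0.08,"ax":0,"ay":0,"az":0},{"grip":1,"x":0,"y":0,"z":-0.14,"ax":0,"ay":0,"az":0},{"grip":1,"x":0,"y":0,"z":-0.14,"ax":0,"ay":0,"az":0}]}}

```text
time: 4.6
tool_pos: [0.529, -0.2722, 0.1318]
tcp_rot: [0.44, 3.101, -0.005]
wrist_force: [0.8, -0.3, 0.5]
width: -0.005
grip_force: 0.0
```

```bash
python3 go.py .527 .013 .10 .527 .013 .064
python3 - <<'E'
from workcell import imaging
import cv2,numpy as np
S=imaging.read_camera("scene")["img"]
b=cv2.resize(S[110:210,240:340],(400,400),interpolation=cv2.INTER_CUBIC)
cv2.imwrite("pics/r3.png",b[:,:,::-1])
E
```

```text
4.6 [ 0.529  -0.2722  0.1318] F [ 0.85 -0.29  0.47] w -0.005 tilt [ 0.009 -0.004 -1.   ] x [-0.961  0.278 -0.01 ]
[0.527, 0.013, 0.1] shift norm [0.1632 0.5469 0.0611]
[0.527, 0.013, 0.064] shift norm [0.0007 0.0001 0.072 ]
```

View pics/r3.png

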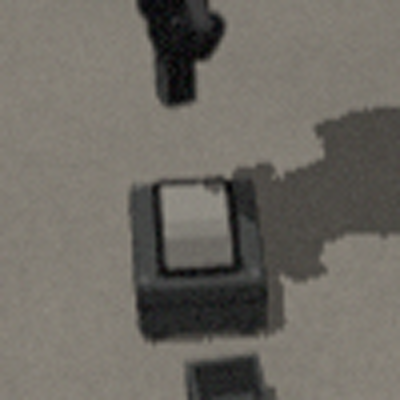

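The rocker is over, with its far wing level and the gap beyond it visible. On to the square button.

Emit:
{"method": "step_arm", "body": {"series": [{"grip":1,"x":0.156,"y":0.546,"z":0.05,"ax":0,"ay":0,"az":0},{"grip":1,"x":0.156,"y":0.546,"z":0.05,"ax":0,"ay":0,"az":0},{"grip":1,"x":0.156,"y":0.546,"z":0.05,"ax":0,"ay":0,"az":0},{"grip":1,"x":0.156,"y":0.546,"z":0.05,"ax":0,"ay":0,"az":0},{"grip":1,"x":0.156,"y":0.546,"z":0.05,"ax":0,"ay":0,"az":0},{"grip":1,"x":0.156,"y":0.546,"z":0.05,"ax":0,"ay":0,"az":0},{"grip":1,"x":0.156,"y":0.546,"z":0.05,"ax":0,"ay":0,"az":0},{"grip":1,"x":0.156,"y":0.546,"z":0.05,"ax":0,"ay":0,"az":0}]}}

```text
time: 5.45
tool_pos: [0.5252, 0.0143, 0.1]
tcp_rot: [-0.437, -3.108, 0.001]
wrist_force: [-1.1, -0.2, -0.4]
width: -0.0
grip_force: 0.0
```

```bash
python3 go.py .527 .013 .064 .527 .013 .056
python3 - <<'E'
from workcell import imaging
import cv2,numpy as np
S=imaging.read_camera("scene")["img"];W=imaging.read_camera("wrist")["img"]
b=cv2.resize(S[160:270,300:410],(440,440),interpolation=cv2.INTER_CUBIC)
w=cv2.resize(W,(320,240)); w=np.vstack([w,np.zeros((200,320,3),np.uint8)])
cv2.imwrite("pics/s1.png",np.hstack([b,w])[:,:,::-1])
E
```

```text
5.45 [0.5252 0.0143 0.1   ] F [-1.11 -0.16 -0.44] w -0.0 tilt [-0.003 -0.    -1.   ] x [-0.961  0.276  0.002]
[0.527, 0.013, 0.064] shift norm [-0.0043 -0.0014  0.072 ]
[0.527, 0.013, 0.056] shift norm [-0.     0.     0.016]
```

View pics/s1.png

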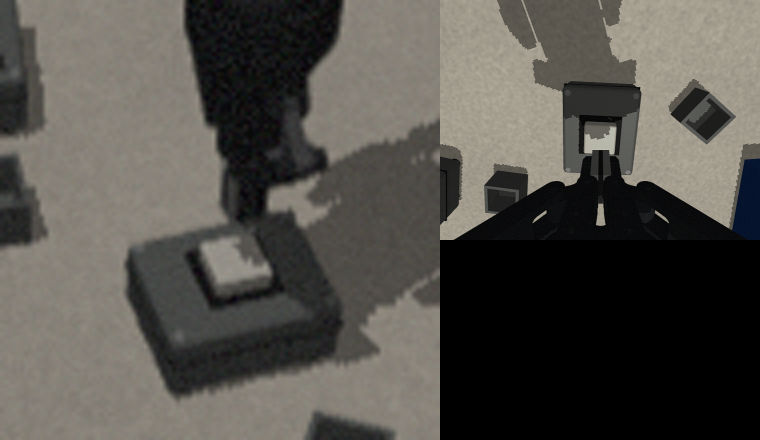

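The fingers are centred over the square button, so I'll press.

Emit:
{"method": "step_arm", "body": {"series": [{"grip":1,"x":0,"y":0,"z":0.04,"ax":0,"ay":0,"az":0},{"grip":1,"x":0,"y":0,"z":0.065,"ax":0,"ay":0,"az":0},{"grip":1,"x":0,"y":0,"z":0.072,"ax":0,"ay":0,"az":0},{"grip":1,"x":0,"y":0,"z":0.076,"ax":0,"ay":0,"az":0},{"grip":1,"x":0,"y":0,"z":0.08,"ax":0,"ay":0,"az":0},{"grip":1,"x":0,"y":0,"z":0.084,"ax":0,"ay":0,"az":0},{"grip":1,"x":0,"y":0,"z":0.087,"ax":0,"ay":0,"az":0},{"grip":1,"x":0,"y":0,"z":0.09,"ax":0,"ay":0,"az":0},{"grip":1,"x":0,"y":0,"z":0.09,"ax":0,"ay":0,"az":0}]}}

```text
time: 6.45
tool_pos: [0.5271, 0.0135, 0.0568]
tcp_rot: [0.441, 3.109, 0.0]
wrist_force: [-0.0, -2.0, 2.0]
width: -0.001
grip_force: 0.9
```

Emit:
{"method": "step_arm", "body": {"series": [{"grip":1,"x":0,"y":0,"z":0.002,"ax":0,"ay":0,"az":0},{"grip":1,"x":0,"y":0,"z":0.004,"ax":0,"ay":0,"az":0},{"grip":1,"x":0,"y":0,"z":0.004,"ax":0,"ay":0,"az":0}]}}

```text
time: 6.75
tool_pos: [0.5271, 0.0135, 0.0559]
tcp_rot: [0.441, 3.11, 0.0]
wrist_force: [-3.8, -1.5, 10.4]
width: -0.003
grip_force: 5.2
```

The square button is in: 10 N at z = 56 mm. I'll lift and go to the round button.

Emit:
{"method": "step_arm", "body": {"series": [{"grip":1,"x":0,"y":0,"z":-0.08,"ax":0,"ay":0,"az":0},{"grip":1,"x":0,"y":0,"z":-0.13,"ax":0,"ay":0,"az":0},{"grip":1,"x":0.128,"y":0.507,"z":-0.11,"ax":0,"ay":0,"az":0},{"grip":1,"x":0.128,"y":0.507,"z":-0.11,"ax":0,"ay":0,"az":0},{"grip":1,"x":0.128,"y":0.507,"z":-0.11,"ax":0,"ay":0,"az":0},{"grip":1,"x":0.128,"y":0.507,"z":-0.11,"ax":0,"ay":0,"az":0},{"grip":1,"x":0.128,"y":0.507,"z":-0.11,"ax":0,"ay":0,"az":0},{"grip":1,"x":0.128,"y":0.507,"z":-0.11,"ax":0,"ay":0,"az":0},{"grip":1,"x":0.128,"y":0.507,"z":-0.11,"ax":0,"ay":0,"az":0},{"grip":1,"x":0.128,"y":0.507,"z":-0.11,"ax":0,"ay":0,"az":0}]}}

```text
time: 7.75
tool_pos: [0.5348, 0.274, 0.1089]
tcp_rot: [-0.44, -3.109, 0.002]
wrist_force: [-0.7, 0.3, 0.5]
width: -0.003
grip_force: 0.0
```

```bash
python3 go.py .536 .2745 .073 .536 .2745 .065
python3 - <<'E'
from workcell import imaging
import cv2,numpy as np
S=imaging.read_camera("scene")["img"];W=imaging.read_camera("wrist")["img"]
b=cv2.resize(S[200:360,320:480],(480,480),interpolation=cv2.INTER_CUBIC)
w=cv2.resize(W,(320,240)); w=np.vstack([w,np.zeros((240,320,3),np.uint8)])
cv2.imwrite("pics/o1.png",np.hstack([b,w])[:,:,::-1])
E
```

```text
7.75 [0.5348 0.274  0.1089] F [-0.72  0.32  0.46] w -0.003 tilt [-0.001 -0.001 -1.   ] x [-0.961  0.278  0.001]
[0.536, 0.2745, 0.073] shift norm [-0.002   0.0017  0.0717]
[0.536, 0.2745, 0.065] shift norm [-0.     0.     0.016]
```

View pics/o1.png

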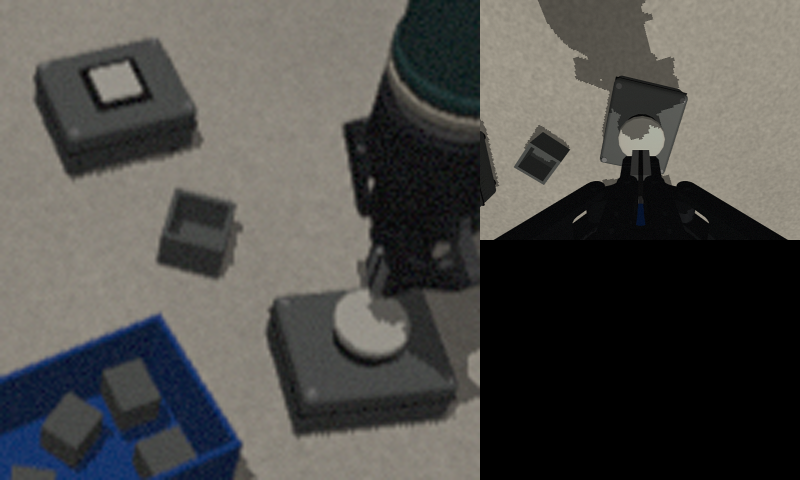

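The square button stays in, and the fingers are over the middle of the round button. Now press and hold.

Emit:
{"method": "step_arm", "body": {"series": [{"grip":1,"x":0,"y":0,"z":0.04,"ax":0,"ay":0,"az":0},{"grip":1,"x":0,"y":0,"z":0.065,"ax":0,"ay":0,"az":0},{"grip":1,"x":0,"y":0,"z":0.072,"ax":0,"ay":0,"az":0},{"grip":1,"x":0,"y":0,"z":0.076,"ax":0,"ay":0,"az":0},{"grip":1,"x":0,"y":0,"z":0.08,"ax":0,"ay":0,"az":0},{"grip":1,"x":0,"y":0,"z":0.084,"ax":0,"ay":0,"az":0},{"grip":1,"x":0,"y":0,"z":0.087,"ax":0,"ay":0,"az":0},{"grip":1,"x":0,"y":0,"z":0.09,"ax":0,"ay":0,"az":0},{"grip":1,"x":0,"y":0,"z":0.09,"ax":0,"ay":0,"az":0}]}}

```text
time: 8.75
tool_pos: [0.5359, 0.2747, 0.0651]
tcp_rot: [0.441, 3.11, 0.0]
wrist_force: [-0.3, -3.2, 4.1]
width: -0.003
grip_force: 2.1
```

Emit:
{"method": "step_arm", "body": {"series": [{"grip":1,"x":0,"y":0,"z":0.003,"ax":0,"ay":0,"az":0},{"grip":1,"x":0,"y":0,"z":0.003,"ax":0,"ay":0,"az":0},{"grip":1,"x":0,"y":0,"z":0.003,"ax":0,"ay":0,"az":0},{"grip":1,"x":0,"y":0,"z":0.003,"ax":0,"ay":0,"az":0},{"grip":1,"x":0,"y":0,"z":0.003,"ax":0,"ay":0,"az":0},{"grip":1,"x":0,"y":0,"z":0.003,"ax":0,"ay":0,"az":0},{"grip":1,"x":0,"y":0,"z":0.003,"ax":0,"ay":0,"az":0},{"grip":1,"x":0,"y":0,"z":0.003,"ax":0,"ay":0,"az":0},{"grip":1,"x":0,"y":0,"z":0.003,"ax":0,"ay":0,"az":0}]}}

```text
time: 9.65
tool_pos: [0.536, 0.2748, 0.0649]
tcp_rot: [0.441, 3.109, 0.0]
wrist_force: [-3.6, -4.2, 12.0]
width: 0.001
grip_force: 5.9
```

Emit:
{"method": "step_arm", "body": {"series": [{"grip":1,"x":0,"y":0,"z":-0.02,"ax":0,"ay":0,"az":0},{"grip":1,"x":0,"y":0,"z":-0.1,"ax":0,"ay":0,"az":0},{"grip":1,"x":0,"y":0,"z":-0.2,"ax":0,"ay":0,"az":0},{"grip":1,"x":0,"y":0,"z":-0.28,"ax":0,"ay":0,"az":0},{"grip":1,"x":0,"y":0,"z":-0.28,"ax":0,"ay":0,"az":0},{"grip":1,"x":0,"y":0,"z":-0.28,"ax":0,"ay":0,"az":0}]}}

```text
time: 10.25
tool_pos: [0.5363, 0.2756, 0.2047]
tcp_rot: [0.441, 3.108, 0.004]
wrist_force: [-0.6, -0.1, -1.4]
width: 0.0
grip_force: 0.0
```

```bash
python3 go.py
python3 - <<'E'
from workcell import imaging
import cv2,numpy as np
S=imaging.read_camera("scene")["img"]
cv2.imwrite("pics/end.png",cv2.resize(S[120:360,240:500],(780,600),interpolation=cv2.INTER_CUBIC)[:,:600+180,::-1])
E
```

```text
10.25 [0.5363 0.2756 0.2047] F [-0.59 -0.05 -1.36] w 0.0 tilt [ 0.003  0.002 -1.   ] x [-0.961  0.278 -0.002]
```

View pics/end.png

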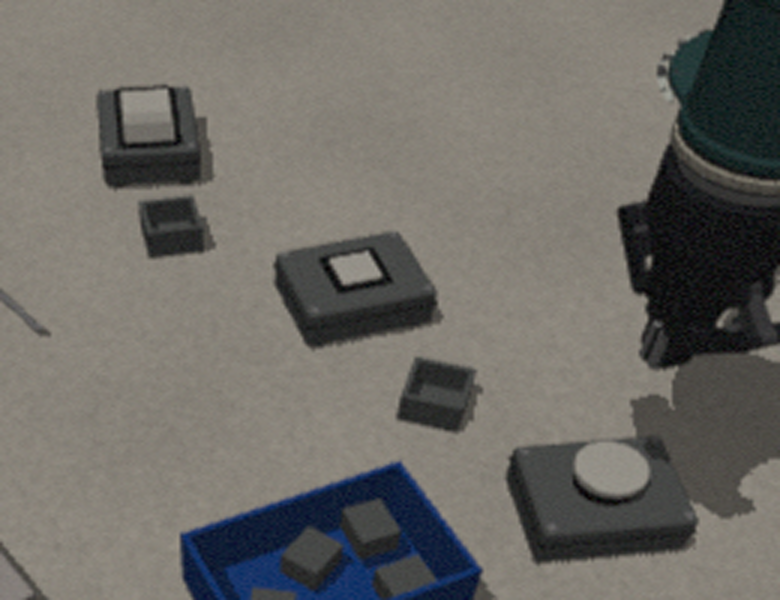

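The rocker is over, the square button is in and the round button is up again. Nothing has been displaced and the arm is clear.

```bash
python3 -c "
from workcell import bot; print(bot.finish_job())"
```

```text
the job is handed in; nothing more can be done
None
```

The job is handed in, but no verdict came back; force readings and camera checks show the rocker tipped over, the square button in, and the round button held down about 1 s and up again, with no box or bystander visibly moved.

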